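# Clip the wheel onto the display cart

### The arm

A 6-joint arm with a two-finger parallel gripper is mounted at the origin on the work surface. World frame = base frame: x ahead of the robot, y to its left, z up, the work surface at z = 0. Lengths are in m, angles in rad, forces in N, time in s.
With the tool pointing down it reaches from about 0.3 to 0.775 m from the base axis. Payload 14.6 kg.
Tool frame: the origin (TCP) lies at the very end of the fingers, on their centre line; the grasp point (between the pads) lies 19 mm behind it; z points along the fingers, y is the line along which they close (so a half turn about z gives the same grasp; the last joint's range is limited). The gripper opens to 94 mm and grips with 3 to 60 N. Pads are 16 mm wide; open, the fingers measure 119 mm over their backs; the gripper's body (75 mm by 177 mm) begins 78 mm behind the grasp point.
Start: joints at [1.143, 0.3, 1.521, -0, 1.321, -0.067], TCP at [0.194, 0.515, 0.205] pointing down, gripper open.
Joint ranges: [-3.03, 3.03], [-0.79, 2.21], [0.23, 2.52], [-1.04, 4.18], [0, 3.07], [-2.55, 2.55]. Speed limits (rad/s): [2.22, 2.22, 2.57, 3.14, 3.14, 3.14].

### API

Orientations are given as [roll, pitch, yaw] about the fixed x, y, z axes, in that order (R = Rz(yaw) Ry(pitch) Rx(roll)).
In Python, from station import ctrl, cams gives the robot as it stands. The module is installed in compiled form; this text tells all that it offers.
- The arm moves only by the tool arm_command, never from a script. Its argument "plan" is a list that holds one entry, the list of rows, each a list of 7 numbers: the shift along the tool's x, y, z in parts of the range, where 1.0 means 800 mm, then the turn, a rotation vector about the tool's x, y, z in a scale on which 1.0 is 2 rad, then the closure, from -1 (fully open) to 1 (shut). A call has 1 to 12 rows; each row is the pose to reach, as a shift and turn from the pose commanded when the call began, along the tool's axes at that moment; what a row does not reach only later rows make up. A row lasts 1/10 s, in which the tool goes at most 50 mm and 8.59 degrees, less where a joint would pass 70% of its speed; a pose out of reach is approached as far as the arm can. No shift or turn number may pass 1 either way. A call with a gripper value outside its range is refused whole. The fingers move at their own pace and stop on an object; "squeeze" is the grip in N (left out, the last holds). Time passes only in rows, so rows that repeat a pose let the fingers close. It gives the time, the measured TCP pose, the force, the opening and the grip force at its end, in the units of the state.
- ctrl.get_obs(): the state, without advancing time (a new reading comes with each control period).
- cams.camera(name): name is "scene" or "top" or "wrist"; returns (picture, depth): 420x560x3 uint8, blue, green, red; 420x560 float32, m along the optical axis (not along the pixel's ray), 0 where there is no reading.
- cams.camera_info(name): a dict with "fx", "fy", "cx", "cy" (pixels), "world_to_cam" (4x4, takes a point from world to camera coordinates). Camera axes: x right, y down, z forward; pixel columns grow to the right and rows downward; lengths in m; the calibration is good to about 2 mm. A picture is of the moment at which its call begins: read the wrist's pose just before it. camera_info takes no time and is no camera call; for the wrist camera it gives the pose at the moment of the call.
- ctrl.hand_in(): hands the job in; it is judged then, once.
The state is a dict: "time_s": time; "qpos": joint angles; "joint_vel": joint speeds; "tau": joint torques, N m; "ee_pos": TCP position; "eef_rot": TCP orientation; "force": force on the tool from outside, world axes, zero at the start; "moment": the same for the moment, N m; "grip_width": finger opening in m; "grip_force": force on a finger pad.
Only numpy, scipy, OpenCV 4.12 (cv2) and the standard library are available. Lean on these libraries where they do the work, as an engineer would, in place of code of your own. Each camera call takes 0.05 s, during which the arm holds its last target. There are 200 camera calls.

### The job

Slide the wheel of the counter display cart fully home along its stub axle, then take the spring clip out of its wooden holder and press it sideways into the groove of the axle until it snaps fully home around it. The groove is not in the same place on every axle, so feel for it, and never press the clip hard against the cart. Let go of the clip at the end and leave the bottle, bowl, carton and cactus where they are.

Things in the scene. Friction and masses are not known exactly. Their poses are not given: they have to be found in the camera images.
- cart: Fixed display cart: wooden crate jacked up on a block. Origin on the table, 100 mm under the axle mark. z up, y along the axle to its free end, x across it. The crate begins 65 mm behind the mark (-y), reaches to 185 mm behind, is 170 mm wide (x), top 150 mm above the table; a bracket on its front face reaches to 57 mm behind the mark and 138 mm high
- axle_mark (a point): Point on the centre line of the cart's level steel axle, 100 mm above the table; axes as the cart's. Axle 24 mm in diameter with one groove 8 mm wide, root 16 mm in diameter. The axle is set differently on each cart: the groove centre lies anywhere from 0 to 24 mm out (+y) from this point (not measured: look or feel), and the axle ends 34 mm beyond the groove centre
- wheel (a joint): How far the wooden wheel is out along the axle from its stop (m): 0 = fully home; hard stops at 0 and 0.050 (it does not come off). It slides with about 2.5 N of friction, stays where it is left and does not turn
- hub_face (a point): Centre of the outer end face of the wheel's hub, on the axle line; axes as the cart's. Hub 34 mm in diameter; the wheel disc's flat outer face lies 10 mm behind this point (-y); disc 84 mm in diameter, 24 mm thick. With the wheel home this point is 8 mm behind the axle mark, clear of the groove
- clip: Loose open spring clip, about 46 g. Origin: centre of its bore; z from mouth to grip, y along the bore (alike both ways round). Steel 28 wide (x), 6 thick (y), from 8.2 mm below the origin (jaw ends) to 14 above. It starts upright, grip up, jaw ends on the floor of the holder's slot, axes parallel to the holder's. Seated, its origin is at the groove centre and y along the axle
- clip_grip (a point): Centre of the clip's black plastic grip block, 29 mm above the clip's origin; axes as the clip's. Block 14 (x) by 12 (y) mm, from 14 to 44 mm above the clip's origin
- clip_mouth (a point): Middle of the clip's mouth, 6.2 mm below its origin: 11 mm wide between two round lips (radius 2 mm) on sprung jaws. Over the groove the lips meet the root with the clip's origin about 13 mm above the groove centre, then it snaps down at 10 to 12 N. On the full axle beside it they stop with the origin about 18 mm above, and cannot pass. Keep clip on cart below 28 N
- holder: Fixed dark wooden block, 58 (x) by 38 (y) by 24 mm high, origin under its centre, z up. A slot in its top, 33 (x) by 7.4 (y) mm, floor 10 mm above the table, holds the clip upright
- bottle: Amber glass bottle, 52 mm diameter, 130 mm high, origin under its centre: leave it alone
- bowl: Small brass bowl, 100 mm diameter, 40 mm high, origin under its centre: leave it alone
- carton: Small cardboard box 70 x 70 x 45 mm, origin under its centre: leave it alone
- cactus: Small cactus in a white pot, 64 mm diameter, 102 mm high, origin under its centre: leave it alone
Not all that is in view belongs to the job. Leave any red look-alike of the clip alone.

How it is judged:
By the outcome, as a careful person would: the job done as asked, in the order asked, and still so for the second after the job is handed in, with the robot touching nothing.
It also fails if it takes over 67 s, if anything falls off the work surface, if the arm or the gripper's body presses on something with over 40 N, if the wrist force passes 120 N, or if a joint passes its speed limit or range.

## Working session

There is one attempt and no reset: what is moved stays moved. The work goes in short steps, Python scripts to look and compute and a tool call to move; the robot and the scene stay as the last step left them, time stands still between calls to the robot, and variables do not carry over. Pictures are saved under pics/ and viewed, at most 10 in all, crops included, and the job is handed in when it is done.

Besides the shell and the picture viewer there is one more tool, called after ">>>" as a command line: name --argument value ..., lists and objects as JSON in quotes. arm_command: Moves the arm, as the interface text tells. Its arguments: {"type":"object","properties":{"plan":{"type":"array"},"squeeze":{"type":"number"}},"required":["plan"]}

```bash
mkdir -p pics
cat > h.py <<'E'
import numpy as np, cv2
from station import ctrl, cams
from scipy.spatial.transform import Rotation as R
def snap(n,f):
    i=cams.camera_info(n); p,d=cams.camera(n); cv2.imwrite(f'pics/{f}.png',p); np.savez(f'pics/{f}.npz',d=d,T=i['world_to_cam'],k=[i['fx'],i['fy'],i['cx'],i['cy']]); return p,d,i
def pt(f,u,v,z=None):
    s=np.load(f'pics/{f}.npz'); fx,fy,cx,cy=s['k']; T=np.linalg.inv(s['T'])
    r=np.array([(u-cx)/fx,(v-cy)/fy,1.])
    if z is None:
        return T[:3,:3]@(r*s['d'][int(round(v)),int(round(u))])+T[:3,3]
    w=T[:3,:3]@r; return T[:3,3]+w*(z-T[2,3])/w[2]
E
python3 - <<'E'
from h import *
for n in('scene','top'): snap(n,n+'0')
o=ctrl.get_obs(); print({k:np.round(v,3) for k,v in o.items()})
E
```

```text
{'time_s': np.float64(0.1), 'qpos': array([ 1.143,  0.3  ,  1.522,  0.   ,  1.321, -0.067]), 'joint_vel': array([-0.   , -0.001, -0.002,  0.001,  0.001,  0.003]), 'tau': array([ 2.0000e-03, -5.3265e+01, -3.5328e+01,  7.1000e-02,  2.4000e-02,
       -0.0000e+00]), 'ee_pos': array([0.194, 0.514, 0.205]), 'eef_rot': array([-3.141, -0.   ,  2.781]), 'force': array([-0.589,  0.544,  0.219]), 'moment': array([-0.027,  0.004, -0.021]), 'grip_force': np.float64(0.0), 'grip_width': np.float64(0.094)}
```

View pics/top0.png

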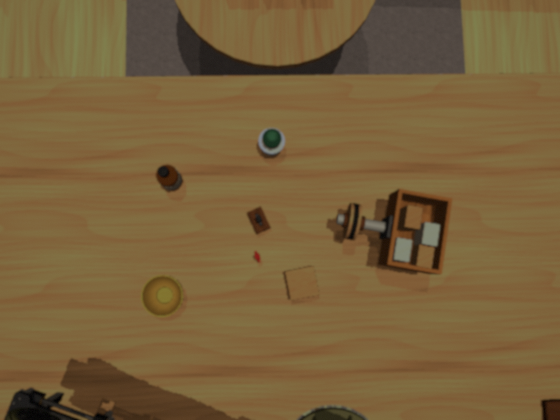

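View pics/scene0.png

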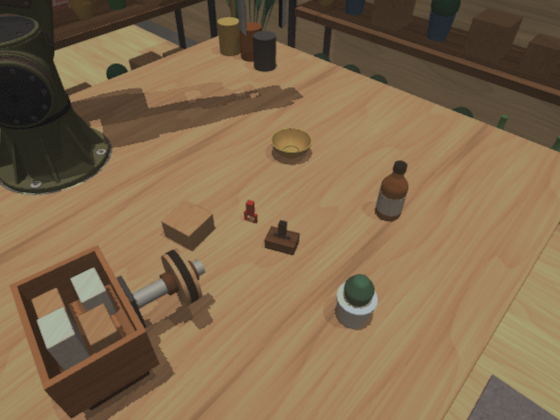

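The top view shows the dark holder with the black-gripped clip at (259,220), the red look-alike at (257,256), the wheel at (350,222), and the crate at (418,232) with its axle's free end near (340,219). The scene view shows the clip at (283,230), the red decoy at (250,210) and the axle end at (200,267). Clip candidates are therefore (259,220) top, dark and in the holder, and (257,256) top, red and to be left alone. I'll check the first in a close crop.

Run:
```python
from h import *
p=cv2.imread('pics/top0.png'); a=cv2.resize(p[190:280,235:345],None,fx=5,fy=5,interpolation=2)
b=cv2.resize(p[180:280,325:455],None,fx=5,fy=5,interpolation=2)
s=cv2.imread('pics/scene0.png'); c=cv2.resize(s[185:345,120:310],None,fx=4,fy=4,interpolation=2)
c=np.clip(c*1.6,0,255).astype('uint8')
cv2.imwrite('pics/c1.png',np.clip(b*1.7,0,255).astype('uint8'));cv2.imwrite('pics/c2.png',c); cv2.imwrite('pics/c0.png',np.clip(a*1.7,0,255).astype('uint8'))
for n,u,v in[('holder',253,214),('grip',259,220),('crateNW',398,193),('crateNE',448,199),('crateSE',440,270),('crateSW',390,265),('axleend',340,219),('wheel',352,215),('axle',374,226),('carton',301,283),('cact',271,140),('bottle',167,173),('bowl',162,296)]: print(n,pt('top0',u,v).round(3))
```

```text
holder [0.588 0.178 0.028]
grip [0.571 0.164 0.059]
crateNW [ 0.617 -0.144  0.151]
crateNE [ 0.602 -0.256  0.148]
crateSE [ 0.446 -0.229  0.148]
crateSW [ 0.459 -0.12   0.148]
axleend [ 0.565 -0.02   0.111]
wheel [ 0.571 -0.042  0.141]
axle [ 0.548 -0.097  0.113]
carton [0.421 0.067 0.046]
cact [0.753 0.133 0.102]
bottle [0.673 0.368 0.128]
bowl [0.395 0.401 0.006]
```

View pics/c1.png

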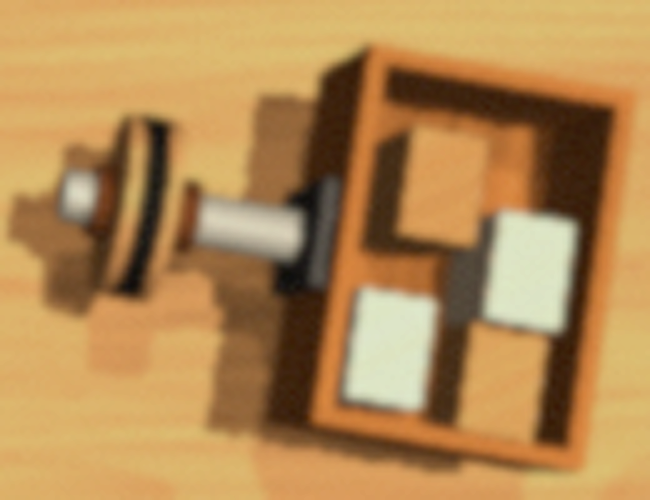

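View pics/c0.png

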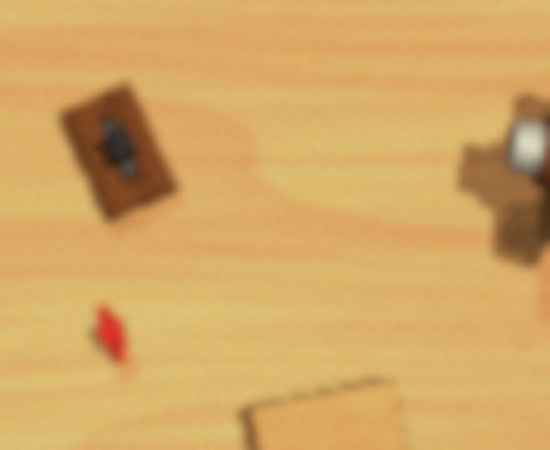

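Crop c0 confirms that the clip at (259,220) has a black grip and steel and sits in the holder, and that the red piece at (257,256) is the decoy. Crop c1 shows the wheel out near the free end, so the groove is hidden under the hub. Next I'll fit the poses from depth.

```bash
cat >> h.py <<'E'
def cloud(f):
    s=np.load(f'pics/{f}.npz'); fx,fy,cx,cy=s['k']; T=np.linalg.inv(s['T']); d=s['d']
    v,u=np.indices(d.shape); P=np.stack([(u-cx)/fx*d,(v-cy)/fy*d,d],-1)@T[:3,:3].T+T[:3,3]
    P[d==0]=np.nan; return P
E
python3 - <<'E'
from h import *
P=cloud('top0')
def sel(u0,u1,v0,v1,z0,z1):
    Q=P[v0:v1,u0:u1].reshape(-1,3); return Q[(Q[:,2]>z0)&(Q[:,2]<z1)]
for n,a in[('crate',(380,455,185,280,.143,.157)),('holder',(245,275,203,240,.02,.03)),('grip',(245,275,203,240,.045,.07)),('carton',(275,330,255,310,.03,.06)),('disc',(340,362,195,250,.12,.15)),('axleout',(330,345,210,232,.09,.12)),('axlein',(365,382,215,240,.09,.12))]:
    q=sel(*a); r=cv2.minAreaRect((q[:,:2]*1000).astype('float32')); print(n,len(q),np.round(r[0],1),np.round(r[1],1),round(r[2],2),q.mean(0).round(4))
T=np.linalg.inv(np.load('pics/top0.npz')['T']);print(T[:3,3])
o=ctrl.get_obs(); i=cams.camera_info('wrist'); E=np.eye(4);E[:3,:3]=R.from_euler('xyz',o['eef_rot']).as_matrix();E[:3,3]=o['ee_pos']
print((i['world_to_cam']@E).round(3),i['fx'])
E
```

```text
crate 1090 [ 532.3 -187.9] [122.7 170.8] 78.73 [ 0.5321 -0.1879  0.1499]
holder 310 [574.3 166.2] [58.1 38.1] 23.81 [0.574  0.1663 0.0245]
grip 32 [574.4 166.1] [13.8 11.7] 26.09 [0.5745 0.1664 0.0621]
carton 882 [420.9  66. ] [70.1 69.8] 10.0 [0.4211 0.0662 0.0453]
disc 385 [560.4 -46.7] [34.1 74.6] 87.37 [ 0.5587 -0.0463  0.1356]
axleout 102 [558.6 -21.1] [39.9 19.6] 0.97 [ 0.5627 -0.0217  0.109 ]
axlein 183 [543.7 -97.2] [46.4 35.9] 77.96 [ 0.549  -0.0955  0.1094]
[0.45782126 0.16495979 1.23620807]
[[ 0.001  1.    -0.001 -0.001]
 [-0.974  0.001 -0.226  0.023]
 [-0.226  0.001  0.974  0.189]
 [ 0.     0.     0.     1.   ]] 342.9289979140028
```

```bash
cat >> h.py <<'E'
def go(x,y,z,yaw):
    o=ctrl.get_obs(); R0=R.from_euler('xyz',o['eef_rot']); R1=R.from_euler('xyz',[np.pi,0,np.radians(yaw)])
    print('t',round(float(o['time_s']),2),'pose',(o['ee_pos']*1000).round(1),np.degrees(o['eef_rot']).round(2),'F',o['force'].round(1),'w',round(float(o['grip_width'])*1000,1))
    print('shift',(R0.inv().apply(np.array([x,y,z])-o['ee_pos']*1000)).round(1),'rot',(R0.inv()*R1).as_rotvec().round(4))
E
python3 -c "
from h import *
go(572.4,18.3,210,79.2)"
```

```text
t 0.1 pose [194.1 514.4 204.9] [-179.94   -0.    159.33] F [-0.6  0.5  0.2] w 93.9
shift [-529.1 -330.6   -4.8] rot [-1.0000e-03  7.0000e-04  1.3985e+00]
```

Careful with the scale: shifts go in shares of 800 mm and turns go in shares of 2 rad. That gives: -529 mm / 800 = -0.6613, -331 mm / 800 = -0.4138, 1.3985 rad / 2 = 0.6993.

>>> arm_command --plan '[[[-0.6613,-0.4138,-0.0063,0,0,0.6993,-0.06],[-0.6613,-0.4138,-0.0063,0,0,0.6993,-0.06],[-0.6613,-0.4138,-0.0063,0,0,0.6993,-0.06],[-0.6613,-0.4138,-0.0063,0,0,0.6993,-0.06],[-0.6613,-0.4138,-0.0063,0,0,0.6993,-0.06],[-0.6613,-0.4138,-0.0063,0,0,0.6993,-0.06],[-0.6613,-0.4138,-0.0063,0,0,0.6993,-0.06],[-0.6613,-0.4138,-0.0063,0,0,0.6993,-0.06],[-0.6613,-0.4138,-0.0063,0,0,0.6993,-0.06],[-0.6613,-0.4138,-0.0063,0,0,0.6993,-0.06],[-0.6613,-0.4138,-0.0063,0,0,0.6993,-0.06],[-0.6613,-0.4138,-0.0063,0,0,0.6993,-0.06]]]'

```text
time_s: 1.3
ee_pos: [0.5585, 0.0353, 0.21]
eef_rot: [-3.141, 0.0, 1.382]
force: [1.5, 0.6, 0.6]
grip_width: 0.0501
grip_force: 0.0
```

>>> arm_command --plan '[[[0,0,0,0,0,0,-0.06],[0,0,0,0,0,0,-0.06],[0,0,0,0,0,0,-0.06],[0,0,0,0,0,0,-0.06]]]'

```text
time_s: 1.7
ee_pos: [0.5572, 0.0384, 0.2105]
eef_rot: [3.141, -0.0, 1.384]
force: [0.6, -0.5, -0.5]
grip_width: 0.0501
grip_force: 0.0
```

Run:
```python
from h import *
go(572.4,18.3,210,79.2)
p,d,i=snap('wrist','w1'); cv2.imwrite('pics/w1b.png',np.clip(p*1.5,0,255).astype('uint8'))
```

```text
t 1.7 pose [557.2  38.4 210.5] [ 1.7999e+02 -1.0000e-02  7.9280e+01] F [ 0.6 -0.5 -0.5] w 50.1
shift [-16.9  18.7   0.5] rot [ 0.0001 -0.0002  0.0015]
```

View pics/w1b.png

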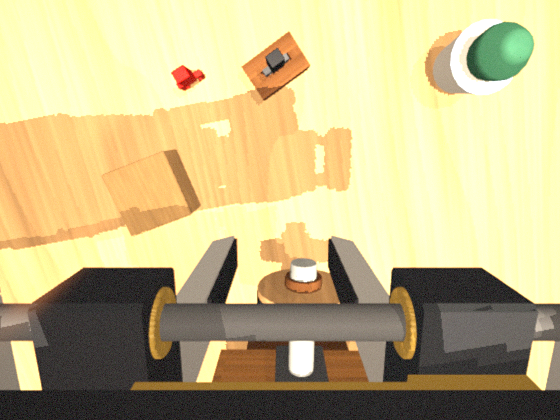

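The wrist view shows the axle stub end at (303,265), the hub at (303,282) and the inner axle at (302,355), roughly between the fingers. I'll fit the axle line from depth.

Run:
```python
from h import *
P=cloud('w1')
for n,(u0,u1,v0,v1) in dict(out=(284,322,255,276),inn=(284,322,342,375)).items():
    Q=P[v0:v1,u0:u1].reshape(-1,3); Q=Q[(Q[:,2]>.104)&(Q[:,2]<.116)]
    print(n,len(Q),(Q.mean(0)*1000).round(1),(Q.min(0)*1000).round(1),(Q.max(0)*1000).round(1))
    for v in range(v0,v1,3):
        q=P[v,u0:u1]; q=q[(q[:,2]>.1)&(q[:,2]<.118)]
        if len(q)>3: print(v,len(q),(q.mean(0)*1000).round(1),(q[:,2].max()*1000).round(1))
def hold(u0,u1,v0,v1,z0,z1,n):
    Q=P[v0:v1,u0:u1].reshape(-1,3); q=Q[(Q[:,2]>z0)&(Q[:,2]<z1)]; r=cv2.minAreaRect((q[:,:2]*1000).astype('float32')); print(n,len(q),np.round(r[0],1),np.round(r[1],1),round(r[2],2),q.mean(0).round(4))
hold(235,315,25,105,.02,.029,'holder');hold(235,315,25,105,.05,.07,'grip')
```

```text
out 276 [565.3 -16.8 108.7] [554.4 -24.7 104.1] [576.  -11.4 112.6]
264 26 [566.2 -13.5 104. ] 105.9
267 26 [565.8 -14.3 108.7] 111.4
270 26 [565.3 -17.  108.8] 111.6
273 27 [564.4 -19.8 108.5] 112.3
inn 813 [ 548.3 -103.6  109.2] [ 529.1 -124.9  104. ] [563.8 -83.7 113.3]
342 26 [551.3 -86.6 108.7] 112.4
345 25 [550.3 -89.5 108.9] 112.3
348 25 [549.8 -92.6 108.9] 112.2
351 25 [549.2 -95.7 108.9] 111.9
354 25 [548.7 -98.7 109. ] 113.3
357 25 [ 548.1 -101.9  108.9] 112.1
360 25 [ 547.6 -105.1  108.9] 112.6
363 25 [ 547.  -108.3  108.9] 111.7
366 25 [ 546.5 -111.5  108.7] 111.9
369 36 [ 546.3 -116.6  106.5] 112.3
372 38 [ 546.7 -119.   107.6] 112.5
holder 1956 [574.1 166.6] [57.9 38.5] 23.78 [0.5745 0.166  0.0236]
grip 265 [574.1 166.4] [14.  12.2] 23.04 [0.574  0.1657 0.0608]
```

To row units: 118 mm / 800 = 0.1475, 100 mm / 800 = 0.125, 0.01 rad / 2 = 0.005.

>>> arm_command --plan '[[[-0.015,0.0238,0,0,0,0.005,-0.06],[-0.015,0.0238,0,0,0,0.005,-0.06],[-0.015,0.0238,0.0625,0,0,0.005,-0.06],[-0.015,0.0238,0.125,0,0,0.005,-0.06],[-0.015,0.0238,0.1475,0,0,0.005,-0.06],[-0.015,0.0238,0.1475,0,0,0.005,-0.06],[-0.015,0.0238,0.1475,0,0,0.005,-0.06]]]'

```text
time_s: 2.45
ee_pos: [0.5743, 0.0225, 0.0934]
eef_rot: [3.141, -0.0, 1.373]
force: [0.3, -0.2, 0.7]
grip_width: 0.0495
grip_force: 0.0
```

Run:
```python
from h import *
go(554.4,-75.1,92,78.7)
```

```text
t 2.45 pose [574.3  22.5  93.4] [ 1.7994e+02 -1.0000e-02  7.8670e+01] F [ 0.3 -0.2  0.7] w 49.5
shift [-99.6  -0.4   1.4] rot [ 0.0011 -0.0002 -0.0006]
```

To row units: -90 mm / 800 = -0.1125, -84 mm / 800 = -0.105.

>>> arm_command --plan '[[[-0.0313,0,0,0,0,0,-0.06],[-0.05,0,0,0,0,0,-0.06],[-0.06,0,0,0,0,0,-0.06],[-0.07,0,0,0,0,0,-0.06],[-0.08,0,0,0,0,0,-0.06],[-0.09,0,0,0,0,0,-0.06],[-0.0975,0,0,0,0,0,-0.06],[-0.105,0,0,0,0,0,-0.06],[-0.1125,0,0,0,0,0,-0.06],[-0.1125,0,0,0,0,0,-0.06],[-0.1125,0,0,0,0,0,-0.06]]]'

```text
time_s: 3.55
ee_pos: [0.556, -0.0665, 0.092]
eef_rot: [-3.141, 0.0, 1.372]
force: [0.4, -0.1, -0.2]
grip_width: 0.05
grip_force: 0.0
```

To row units: -6 mm / 800 = -0.0075, -4 mm / 800 = -0.005.

>>> arm_command --plan '[[[-0.0025,0,0,0,0,0,-0.06],[-0.005,0,0,0,0,0,-0.06],[-0.0075,0,0,0,0,0,-0.06],[-0.0075,0,0,0,0,0,-0.06]]]'

```text
time_s: 3.95
ee_pos: [0.555, -0.0723, 0.0921]
eef_rot: [-3.141, 0.0, 1.372]
force: [0.2, 0.3, -0.5]
grip_width: 0.0495
grip_force: 0.4
```

To row units: -6 mm / 800 = -0.0075, -4 mm / 800 = -0.005.

>>> arm_command --plan '[[[-0.0025,0,0,0,0,0,-0.06],[-0.005,0,0,0,0,0,-0.06],[-0.0075,0,0,0,0,0,-0.06],[-0.0075,0,0,0,0,0,-0.06]]]'

```text
time_s: 4.35
ee_pos: [0.5547, -0.0739, 0.0922]
eef_rot: [3.142, -0.007, 1.373]
force: [7.6, 33.3, -2.5]
grip_width: 0.05
grip_force: 17.2
```

Run:
```python
from h import *
go(554.4,-75.1,92,78.7)
p,d,i=snap('wrist','w2'); a=cv2.resize(np.clip(p[230:420,180:420]*1.5,0,255).astype('uint8'),None,fx=3,fy=3,interpolation=2); cv2.imwrite('pics/w2b.png',a)
```

```text
t 4.35 pose [554.7 -73.9  92.2] [180.    -0.38  78.69] F [ 7.6 33.3 -2.5] w 50.0
shift [-1.2 -0.1  0.2] rot [ 0.     -0.0067 -0.0002]
```

View pics/w2b.png

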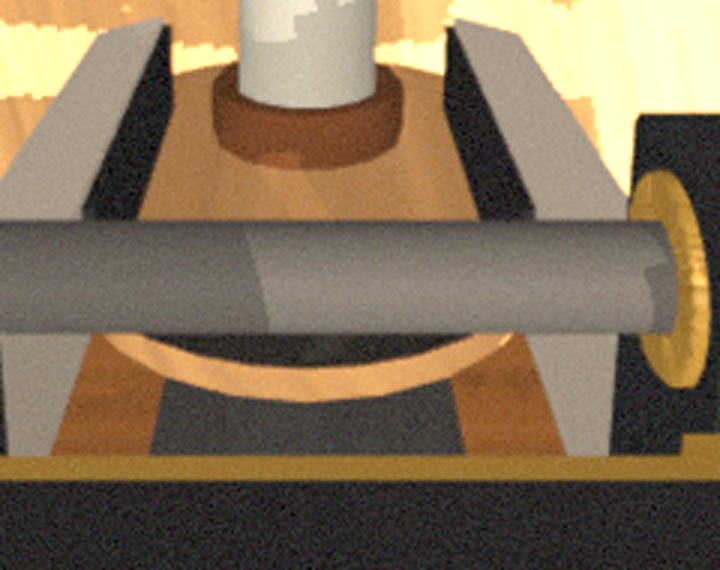

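The crop shows the fingers against the disc, the hub at (308,110) and bare axle in front of it. 34 N at the expected position means the wheel is on its stop. I'll back off, lift, and look for the groove.

To row units: -98 mm / 800 = -0.1225, -90 mm / 800 = -0.1125.

>>> arm_command --plan '[[[0.0075,0,0,0,0,0,-0.06],[0.025,0,0,0,0,0,-0.06],[0.05,0,-0.0563,0,0,0,-0.06],[0.075,0,-0.1125,0,0,0,-0.06],[0.0888,0,-0.1225,0,0,0,-0.06],[0.0888,0,-0.1225,0,0,0,-0.06],[0.0888,0,-0.1225,0,0,0,-0.06],[0.0888,0,-0.1225,0,0,0,-0.06]]]'

```text
time_s: 5.2
ee_pos: [0.5673, -0.009, 0.1885]
eef_rot: [-3.139, 0.001, 1.372]
force: [-0.2, 0.2, 0.2]
grip_width: 0.0497
grip_force: 0.0
```

Run:
```python
from h import *
go(574,166.4,210,113.8)
p,d,i=snap('wrist','w3'); a=cv2.resize(np.clip(p[170:345,200:400]*1.3,0,255).astype('uint8'),None,fx=3.4,fy=3.4,interpolation=2); cv2.imwrite('pics/w3b.png',a)
P=cloud('w3')
for v in range(190,300):
    q=P[v,270:340]; q=q[(q[:,2]>.095)&(q[:,2]<.122)]
    if len(q)>3:
        m=np.median(q,0); print(v,len(q),(m*1000).round(1),'top',(q[:,2].max()*1000).round(1),'s',round(((m[0]-.556)*.196+(m[1]+.0653)*.9806)*1000,1))
```

```text
t 5.2 pose [567.3  -9.  188.5] [-1.7984e+02  3.0000e-02  7.8590e+01] F [-0.2  0.2  0.2] w 49.7
shift [173.3 -28.2 -21.5] rot [-2.800e-03 -3.000e-04 -6.145e-01]
219 21 [568.  -13.9  95.8] top 96.7 s 52.7
220 28 [566.7 -13.8  98.6] top 100.0 s 52.6
221 28 [566.8 -13.6 102.3] top 103.4 s 52.8
222 28 [566.8 -13.6 104.9] top 106.7 s 52.8
223 28 [566.8 -13.7 107.7] top 109.3 s 52.7
224 28 [566.8 -13.7 109.6] top 111.7 s 52.7
225 28 [566.6 -14.4 109.8] top 112.6 s 52.0
226 28 [566.4 -15.6 109.9] top 111.5 s 50.8
227 28 [566.3 -16.2 109.8] top 111.9 s 50.2
228 28 [566.2 -16.8 110.2] top 111.7 s 49.5
229 28 [566.  -17.6 110. ] top 111.7 s 48.8
230 28 [565.8 -18.4 110. ] top 112.5 s 47.9
231 28 [565.7 -19.2 109.6] top 112.6 s 47.1
232 27 [565.9 -19.9 110.1] top 111.9 s 46.4
233 28 [565.3 -20.6 110.4] top 112.6 s 45.6
234 28 [565.2 -21.5 109.7] top 111.8 s 44.7
235 28 [565.1 -22.2 109.6] top 112.3 s 44.0
236 28 [564.9 -23.2 109.8] top 112.2 s 43.1
237 28 [564.7 -24.  109.8] top 112.2 s 42.2
238 28 [564.5 -24.9 110.1] top 111.8 s 41.3
239 28 [564.4 -25.6 109.9] top 112.0 s 40.5
240 28 [564.2 -26
[... 1913 characters left out ...]
4 28 [556.9 -63.1 109.6] top 112.4 s 2.3
285 28 [556.7 -63.9 109.9] top 112.0 s 1.5
286 28 [556.6 -64.9 110.1] top 112.6 s 0.6
287 29 [557.6 -65.8 109.4] top 112.4 s -0.2
288 31 [557.4 -66.8 109. ] top 112.6 s -1.2
289 33 [558.  -68.2 109.5] top 112.1 s -2.4
290 33 [557.9 -68.6 109.5] top 112.1 s -2.9
291 34 [558.2 -69.6 109.4] top 112.8 s -3.7
292 34 [557.9 -70.7 108.5] top 112.1 s -4.9
293 33 [558.2 -71.3 109.6] top 112.0 s -5.5
294 34 [557.6 -72.1 109.5] top 112.2 s -6.4
295 34 [557.3 -73.4 110.1] top 112.0 s -7.7
296 34 [557.2 -73.7 111.3] top 112.7 s -8.0
297 36 [558.1 -73.5 113.3] top 114.3 s -7.6
298 61 [567.5 -79.3 108.2] top 116.1 s -11.5
299 62 [567.8 -80.2 108.1] top 117.2 s -12.3
```

View pics/w3b.png

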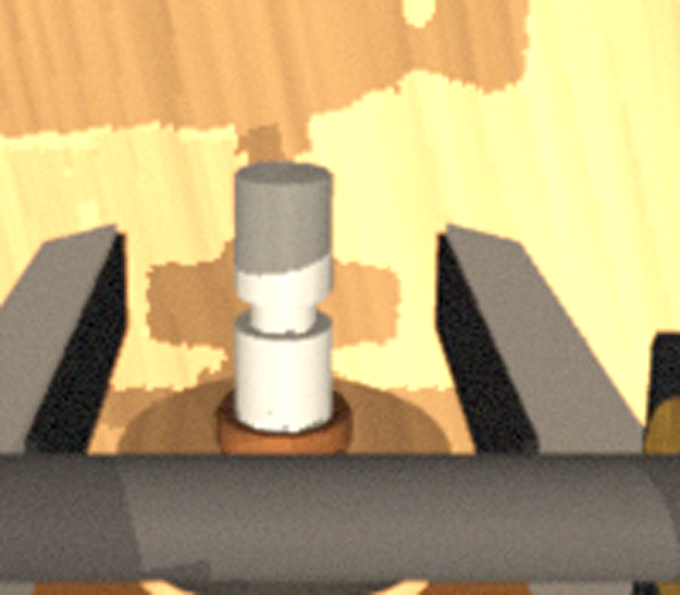

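The crop shows the groove clearly as the narrow band at (283,318), with the hub home behind it at s≈-8 mm. Its centre is at s≈18.6 mm, about (560.1, -47.1) in world coordinates. Next I'll grasp the clip.

To row units: 173 mm / 800 = 0.2163, 150 mm / 800 = 0.1875, -0.6145 rad / 2 = -0.3073.

>>> arm_command --plan '[[[0.0625,-0.01,0,0,0,-0.05,-0.06],[0.125,-0.02,0.025,0,0,-0.125,-0.06],[0.1875,-0.03,0.075,0,0,-0.2,-0.06],[0.2163,-0.035,0.1125,0,0,-0.275,-0.06],[0.2163,-0.035,0.1125,0,0,-0.3073,-0.06],[0.2163,-0.035,0.1125,0,0,-0.3073,-0.06],[0.2163,-0.035,0.1125,0,0,-0.3073,-0.06],[0.2163,-0.035,0.1125,0,0,-0.3073,-0.06]]]'

```text
time_s: 6.05
ee_pos: [0.5752, 0.1657, 0.1011]
eef_rot: [3.14, 0.0, 1.984]
force: [-0.4, -0.6, 0.4]
grip_width: 0.0496
grip_force: 0.0
```

Run:
```python
from h import *
go(574.2,166.4,35,113.8)
p,d,i=snap('wrist','w4'); P=cloud('w4')
for n,z0,z1 in(('holder',.02,.028),('grip',.05,.07)):
    Q=P[150:300,220:345].reshape(-1,3); q=Q[(Q[:,2]>z0)&(Q[:,2]<z1)&(np.hypot(Q[:,0]-.574,Q[:,1]-.166)<.04)]; r=cv2.minAreaRect((q[:,:2]*1000).astype('float32')); print(n,len(q),np.round(r[0],1),np.round(r[1],1),round(r[2],2),q.mean(0).round(4))
```

```text
t 6.05 pose [575.2 165.7 101.1] [1.7993e+02 2.0000e-02 1.1366e+02] F [-0.4 -0.6  0.4] w 49.6
shift [ 1.1 -0.7 66.1] rot [ 0.0012  0.0003 -0.0025]
holder 2902 [574.2 166.6] [58.1 38.5] 23.94 [0.5734 0.1687 0.0235]
grip 453 [573.9 166.6] [13.6 12.5] 23.08 [0.5736 0.1676 0.0604]
```

To row units: 66 mm / 800 = 0.0825, 55 mm / 800 = 0.0688.

>>> arm_command --plan '[[[0.0013,-0.0006,0.0375,0,0,0,-0.06],[0.0013,-0.0006,0.0688,0,0,0,-0.06],[0.0013,-0.0006,0.0825,0,0,0,-0.06],[0.0013,-0.0006,0.0825,0,0,0,-0.06],[0.0013,-0.0006,0.0825,0,0,0,-0.06]]]'

```text
time_s: 6.6
ee_pos: [0.5745, 0.1673, 0.0355]
eef_rot: [3.14, 0.0, 1.986]
force: [-0.2, 0.5, 0.8]
grip_width: 0.0501
grip_force: 0.0
```

Run:
```python
from h import *
go(574.2,166.5,35,113.8)
```

```text
t 6.6 pose [574.5 167.3  35.5] [1.7992e+02 2.0000e-02 1.1380e+02] F [-0.2  0.5  0.8] w 50.1
shift [-0.6 -0.5  0.5] rot [ 0.0014  0.0003 -0.    ]
```

To row units: -0.7 mm / 800 = -0.0009, -0.5 mm / 800 = -0.0006.

>>> arm_command --plan '[[[-0.0009,-0.0006,0,0,0,0,-0.06],[-0.0009,-0.0006,0,0,0,0,0.5],[-0.0009,-0.0006,0,0,0,0,1],[-0.0009,-0.0006,0,0,0,0,1],[-0.0009,-0.0006,0,0,0,0,1],[-0.0009,-0.0006,0,0,0,0,1],[-0.0009,-0.0006,0,0,0,0,1],[-0.0009,-0.0006,0,0,0,0,1]]]' --squeeze 35

```text
time_s: 7.4
ee_pos: [0.5736, 0.1666, 0.0342]
eef_rot: [-3.142, -0.0, 1.987]
force: [0.3, -0.5, -0.2]
grip_width: 0.0136
grip_force: 35.0
```

Run:
```python
from h import *
go(574.2,166.5,35,113.8)
```

```text
t 7.4 pose [573.6 166.6  34.2] [-180.     -0.    113.84] F [ 0.3 -0.5 -0.2] w 13.6
shift [-0.3  0.5 -0.8] rot [-0.0001 -0.      0.0006]
```

To row units: -150 mm / 800 = -0.1875, -110 mm / 800 = -0.1375.

>>> arm_command --plan '[[[0,0,-0.025,0,0,0,1],[0,0,-0.075,0,0,0,1],[0,0,-0.1375,0,0,0,1],[0,0,-0.1875,0,0,0,1],[0,0,-0.1875,0,0,0,1],[0,0,-0.1875,0,0,0,1]]]'

```text
time_s: 8.0
ee_pos: [0.5736, 0.1665, 0.1844]
eef_rot: [3.141, 0.0, 1.987]
force: [0.6, -0.6, -1.2]
grip_width: 0.0137
grip_force: 35.0
```

Run:
```python
from h import *
go(560.1,-47.1,180,78.8)
```

```text
t 8.0 pose [573.6 166.5 184.4] [1.7996e+02 1.0000e-02 1.1384e+02] F [ 0.6 -0.6 -1.2] w 13.7
shift [-189.9  -98.7    4.3] rot [ 8.000e-04 -1.000e-04  6.115e-01]
```

To row units: -190 mm / 800 = -0.2375, -98.7 mm / 800 = -0.1234, 0.6115 rad / 2 = 0.3058.

>>> arm_command --plan '[[[-0.05,-0.025,0,0,0,0.06,1],[-0.1,-0.0525,0,0,0,0.12,1],[-0.15,-0.0775,0,0,0,0.18,1],[-0.2,-0.1038,0,0,0,0.24,1],[-0.2375,-0.1234,0.005,0,0,0.3058,1],[-0.2375,-0.1234,0.005,0,0,0.3058,1],[-0.2375,-0.1234,0.005,0,0,0.3058,1],[-0.2375,-0.1234,0.005,0,0,0.3058,1],[-0.2375,-0.1234,0.005,0,0,0.3058,1]]]'

```text
time_s: 8.9
ee_pos: [0.5601, -0.0461, 0.1798]
eef_rot: [-3.141, -0.0, 1.377]
force: [-0.5, -0.6, -1.1]
grip_width: 0.0142
grip_force: 35.0
```

Run:
```python
from h import *
go(560.1,-47.1,145,78.8)
p,d,i=snap('wrist','w5'); a=cv2.resize(np.clip(p[160:345,180:400]*1.4,0,255).astype('uint8'),None,fx=3.2,fy=3.2,interpolation=2); cv2.imwrite('pics/w5b.png',a)
P=cloud('w5'); Q=P[170:310,230:350].reshape(-1,3)
# clip steel ~ z 157-180 ; axle z<.118
s=((Q[:,0]-.556)*.196+(Q[:,1]+.0653)*.9806)*1000; t=((Q[:,0]-.5604)*.9806-(Q[:,1]+.047)*.196)*1000
m=(np.abs(s-18.6)<12)&(np.abs(t)<18)&(Q[:,2]>.15)&(Q[:,2]<.21)
for z0 in range(150,210,5):
    k=m&(Q[:,2]*1000>=z0)&(Q[:,2]*1000<z0+5)
    if k.sum(): print(z0,k.sum(),'s',np.percentile(s[k],[1,50,99]).round(1),'t',np.percentile(t[k],[1,50,99]).round(1))
```

```text
t 8.9 pose [560.1 -46.1 179.8] [-179.96   -0.     78.92] F [-0.5 -0.6 -1.1] w 14.2
shift [-1.   0.2 34.8] rot [-0.0007 -0.      0.0022]
155 69 s [18.6 21.4 22.5] t [-13.5   5.1  12. ]
160 1 s [20.2 20.2 20.2] t [-7.7 -7.7 -7.7]
175 32 s [24.5 25.2 29.4] t [-11.2  -0.7   7. ]
180 143 s [24.8 25.6 29.9] t [-14.1  -0.5  12.4]
185 208 s [24.8 29.1 29.9] t [-17.2  -0.5  16.8]
190 241 s [24.7 28.4 29.9] t [-17.5   0.1  17.5]
195 250 s [24.7 29.  30. ] t [-17.4   0.   17.5]
200 265 s [24.7 29.2 30. ] t [-17.5   0.   17.7]
205 925 s [13.7 21.5 29.9] t [-17.   -0.5  16.5]
```

View pics/w5b.png

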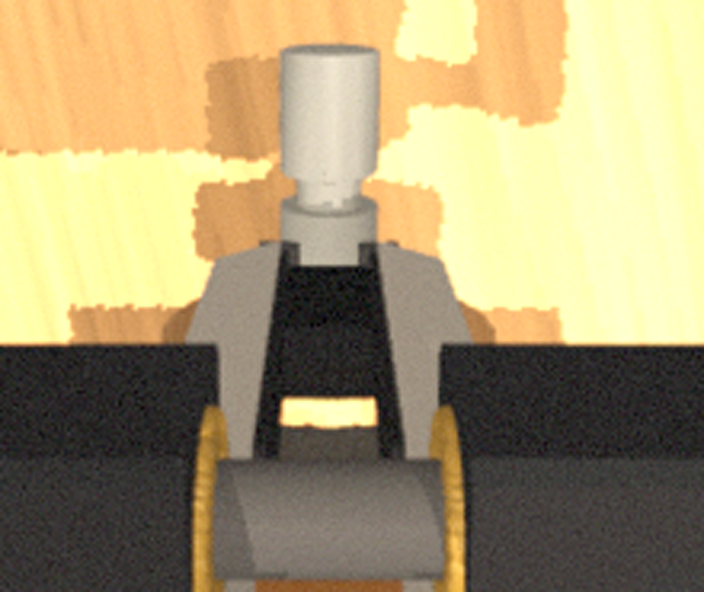

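The crop shows the clip held squarely between the fingers, with the axle and groove (330,190) beyond and below it. Depth puts the clip's steel front at s≈22.5, so it is centred at about 19.3. I'll shift about -0.8 mm and lower it gently.

To row units: 42 mm / 800 = 0.0525, 40 mm / 800 = 0.05.

>>> arm_command --plan '[[[-0.001,0.0003,0.0188,0,0,0,1],[-0.001,0.0003,0.0375,0,0,0,1],[-0.001,0.0003,0.05,0,0,0,1],[-0.001,0.0003,0.0525,0,0,0,1],[-0.001,0.0003,0.0525,0,0,0,1],[-0.001,0.0003,0.0525,0,0,0,1]]]'

```text
time_s: 9.55
ee_pos: [0.5605, -0.0479, 0.1389]
eef_rot: [3.141, -0.0, 1.376]
force: [-0.7, -0.6, -0.7]
grip_width: 0.0141
grip_force: 35.0
```

To row units: 3 mm / 800 = 0.0038, 2 mm / 800 = 0.0025.

>>> arm_command --plan '[[[0,0,0.0013,0,0,0,1],[0,0,0.0025,0,0,0,1],[0,0,0.0038,0,0,0,1],[0,0,0.0038,0,0,0,1],[0,0,0.0038,0,0,0,1]]]'

```text
time_s: 10.05
ee_pos: [0.5602, -0.048, 0.1353]
eef_rot: [3.142, 0.0, 1.375]
force: [-0.4, -0.4, -0.8]
grip_width: 0.0137
grip_force: 35.0
```

To row units: 1 mm / 800 = 0.0013, 0.5 mm / 800 = 0.0006.

>>> arm_command --plan '[[[0,0,0.0006,0,0,0,1],[0,0,0.0013,0,0,0,1],[0,0,0.0013,0,0,0,1],[0,0,0.0013,0,0,0,1]]]'

```text
time_s: 10.45
ee_pos: [0.5602, -0.048, 0.1343]
eef_rot: [3.142, 0.0, 1.375]
force: [0.4, -0.1, -0.9]
grip_width: 0.0137
grip_force: 35.0
```

To row units: 1 mm / 800 = 0.0013, 0.9 mm / 800 = 0.0011.

>>> arm_command --plan '[[[0.0011,0,0,0,0,0,1],[0.0011,0,0,0,0,0,1],[0.0011,0,0.0006,0,0,0,1],[0.0011,0,0.0013,0,0,0,1],[0.0011,0,0.0013,0,0,0,1],[0.0011,0,0.0013,0,0,0,1]]]'

```text
time_s: 11.05
ee_pos: [0.5603, -0.0471, 0.1332]
eef_rot: [-3.142, -0.0, 1.375]
force: [-1.0, -0.1, -1.4]
grip_width: 0.0138
grip_force: 35.0
```

To row units: 1 mm / 800 = 0.0013, 0.5 mm / 800 = 0.0006.

>>> arm_command --plan '[[[0,0,0.0006,0,0,0,1],[0,0,0.0013,0,0,0,1],[0,0,0.0013,0,0,0,1],[0,0,0.0013,0,0,0,1]]]'

```text
time_s: 11.45
ee_pos: [0.5603, -0.0471, 0.1322]
eef_rot: [-3.141, 0.0, 1.375]
force: [0.3, 0.1, 0.1]
grip_width: 0.0135
grip_force: 35.0
```

To row units: 1 mm / 800 = 0.0013, 0.5 mm / 800 = 0.0006.

>>> arm_command --plan '[[[0,0,0.0006,0,0,0,1],[0,0,0.0013,0,0,0,1],[0,0,0.0013,0,0,0,1],[0,0,0.0013,0,0,0,1]]]'

```text
time_s: 11.85
ee_pos: [0.5603, -0.0471, 0.1312]
eef_rot: [-3.142, 0.0, 1.375]
force: [-0.5, 0.1, -0.0]
grip_width: 0.0137
grip_force: 35.0
```

The clip is below the full-axle contact height with no force, so it is over the groove. I'll go on down.

To row units: 2.5 mm / 800 = 0.0031, 2 mm / 800 = 0.0025.

>>> arm_command --plan '[[[0,0,0.0013,0,0,0,1],[0,0,0.0025,0,0,0,1],[0,0,0.0031,0,0,0,1],[0,0,0.0031,0,0,0,1],[0,0,0.0031,0,0,0,1]]]'

```text
time_s: 12.35
ee_pos: [0.5602, -0.0471, 0.1287]
eef_rot: [-3.141, 0.0, 1.375]
force: [-0.8, 0.5, -0.2]
grip_width: 0.0135
grip_force: 35.0
```

To row units: 1 mm / 800 = 0.0013, 0.5 mm / 800 = 0.0006.

>>> arm_command --plan '[[[0,0,0.0006,0,0,0,1],[0,0,0.0013,0,0,0,1],[0,0,0.0013,0,0,0,1],[0,0,0.0013,0,0,0,1]]]'

```text
time_s: 12.75
ee_pos: [0.5604, -0.0471, 0.1282]
eef_rot: [3.141, 0.0, 1.375]
force: [-3.0, 0.3, 6.2]
grip_width: 0.014
grip_force: 35.0
```

To row units: 1 mm / 800 = 0.0013, 0.5 mm / 800 = 0.0006.

>>> arm_command --plan '[[[0,0,0.0006,0,0,0,1],[0,0,0.0013,0,0,0,1],[0,0,0.0013,0,0,0,1],[0,0,0.0013,0,0,0,1]]]'

```text
time_s: 13.15
ee_pos: [0.5605, -0.0471, 0.1273]
eef_rot: [3.141, -0.0, 1.375]
force: [-2.5, 0.2, 6.8]
grip_width: 0.0139
grip_force: 35.0
```

To row units: 1 mm / 800 = 0.0013, 0.5 mm / 800 = 0.0006.

>>> arm_command --plan '[[[0,-0.0004,0.0006,0,0,0,1],[0,-0.0005,0.0013,0,0,0,1],[0,-0.0005,0.0013,0,0,0,1],[0,-0.0005,0.0013,0,0,0,1]]]'

```text
time_s: 13.55
ee_pos: [0.5604, -0.0471, 0.1266]
eef_rot: [3.14, -0.0, 1.375]
force: [-2.2, -0.4, 7.0]
grip_width: 0.0136
grip_force: 35.0
```

To row units: 1 mm / 800 = 0.0013, 0.5 mm / 800 = 0.0006.

>>> arm_command --plan '[[[0,0,0.0006,0,0,0,1],[0,0,0.0013,0,0,0,1],[0,0,0.0013,0,0,0,1],[0,0,0.0013,0,0,0,1]]]'

```text
time_s: 13.95
ee_pos: [0.5604, -0.0471, 0.1255]
eef_rot: [3.14, -0.0, 1.375]
force: [-2.0, 0.3, 6.5]
grip_width: 0.0138
grip_force: 35.0
```

To row units: 1 mm / 800 = 0.0013, 0.5 mm / 800 = 0.0006.

>>> arm_command --plan '[[[0,0,0.0006,0,0,0,1],[0,0,0.0013,0,0,0,1],[0,0,0.0013,0,0,0,1],[0,0,0.0013,0,0,0,1]]]'

```text
time_s: 14.35
ee_pos: [0.5603, -0.0471, 0.1243]
eef_rot: [3.14, -0.0, 1.375]
force: [-1.6, 0.5, 4.7]
grip_width: 0.0136
grip_force: 35.0
```

To row units: 4 mm / 800 = 0.005, 3 mm / 800 = 0.0038.

>>> arm_command --plan '[[[0,0,0.0013,0,0,0,1],[0,0,0.0025,0,0,0,1],[0,0,0.0038,0,0,0,1],[0,0,0.005,0,0,0,1],[0,0,0.005,0,0,0,1],[0,0,0.005,0,0,0,1]]]'

```text
time_s: 14.95
ee_pos: [0.5597, -0.047, 0.119]
eef_rot: [-3.141, 0.0, 1.375]
force: [1.4, -0.6, -6.1]
grip_width: 0.014
grip_force: 35.0
```

To row units: 3 mm / 800 = 0.0038, 2 mm / 800 = 0.0025.

>>> arm_command --plan '[[[0,0,0.0013,0,0,0,1],[0,0,0.0025,0,0,0,1],[0,0,0.0038,0,0,0,1],[0,0,0.0038,0,0,0,1],[0,0,0.0038,0,0,0,1]]]'

```text
time_s: 15.45
ee_pos: [0.5598, -0.047, 0.1165]
eef_rot: [-3.141, 0.0, 1.375]
force: [0.4, 0.9, -5.2]
grip_width: 0.0137
grip_force: 35.0
```

To row units: 1 mm / 800 = 0.0013, 0.5 mm / 800 = 0.0006.

>>> arm_command --plan '[[[0,0,0.0006,0,0,0,1],[0,0,0.0013,0,0,0,1],[0,0,0.0013,0,0,0,1],[0,0,0.0013,0,0,0,1]]]'

```text
time_s: 15.85
ee_pos: [0.56, -0.047, 0.1159]
eef_rot: [3.141, 0.0, 1.375]
force: [0.2, -0.1, -3.1]
grip_width: 0.0136
grip_force: 35.0
```

To row units: 0.7 mm / 800 = 0.0009, 0.4 mm / 800 = 0.0005.

>>> arm_command --plan '[[[0,0,0.0005,0,0,0,1],[0,0,0.0009,0,0,0,1],[0,0,0.0009,0,0,0,1],[0,0,0.0009,0,0,0,1]]]'

```text
time_s: 16.25
ee_pos: [0.5601, -0.047, 0.1156]
eef_rot: [3.141, 0.0, 1.375]
force: [-3.3, 0.9, 4.9]
grip_width: 0.0138
grip_force: 35.0
```

To row units: 0.5 mm / 800 = 0.0006, 0.3 mm / 800 = 0.0004.

>>> arm_command --plan '[[[0,0,0.0004,0,0,0,1],[0,0,0.0006,0,0,0,1],[0,0,0.0006,0,0,0,1]]]'

```text
time_s: 16.55
ee_pos: [0.5601, -0.0471, 0.1154]
eef_rot: [3.141, -0.0, 1.375]
force: [-5.3, 0.7, 8.6]
grip_width: 0.0138
grip_force: 35.0
```

It is on the seat, with force rising steeply after the snap. I'll relax the load, release and lift.

To row units: -80 mm / 800 = -0.1, -50 mm / 800 = -0.0625.

>>> arm_command --plan '[[[0,0,-0.001,0,0,0,1],[0,0,-0.001,0,0,0,1],[0,0,-0.001,0,0,0,0],[0,0,-0.001,0,0,0,0],[0,0,-0.001,0,0,0,0],[0,0,-0.001,0,0,0,0],[0,0,-0.0188,0,0,0,0],[0,0,-0.0625,0,0,0,0],[0.05,0,-0.1,0,0,0,0],[0.05,0,-0.1,0,0,0,0],[0.05,0,-0.1,0,0,0,0],[0.05,0,-0.1,0,0,0,0]]]'

```text
time_s: 17.75
ee_pos: [0.5672, -0.0083, 0.1938]
eef_rot: [-3.14, 0.0, 1.375]
force: [0.5, -0.2, 0.3]
grip_width: 0.047
grip_force: 0.0
```

Run:
```python
from h import *
go(560,-47,200,78.8)
p,d,i=snap('wrist','w6'); a=cv2.resize(np.clip(p[160:345,180:400]*1.4,0,255).astype('uint8'),None,fx=3.2,fy=3.2,interpolation=2); cv2.imwrite('pics/w6b.png',a)
P=cloud('w6'); Q=P[170:310,230:350].reshape(-1,3)
s=((Q[:,0]-.556)*.196+(Q[:,1]+.0653)*.9806)*1000; t=((Q[:,0]-.5601)*.9806-(Q[:,1]+.0471)*.196)*1000
for n,m in (('grip',(np.abs(s-18.6)<12)&(np.abs(t)<18)&(Q[:,2]>.118)&(Q[:,2]<.16)),('griptop',(np.abs(s-18.6)<12)&(np.abs(t)<18)&(Q[:,2]>.14)&(Q[:,2]<.16)),('hub',(np.abs(t)<17)&(Q[:,2]>.1135)&(Q[:,2]<.12)&(s<2)&(s>-18))):
  if m.sum(): print(n,m.sum(),np.percentile(s[m],[2,50,98]).round(1),np.percentile(t[m],[2,50,98]).round(1),(np.percentile(Q[m,2],[50,98])*1000).round(1))
```

```text
t 17.75 pose [567.2  -8.3 193.8] [-1.7992e+02  2.0000e-02  7.8790e+01] F [ 0.5 -0.2  0.3] w 47.0
shift [-39.3   0.4  -6.2] rot [-0.0013  0.0004 -0.0002]
grip 527 [13.4 23.3 24.8] [-6.9 -0.4  6.8] [142.3 144.2]
griptop 319 [13.2 19.6 24.4] [-6.9 -0.4  6.8] [143.1 144.3]
hub 167 [-13.9 -10.1  -7.3] [-9.4 -0.4  8.7] [115.1 116.9]
```

View pics/w6b.png

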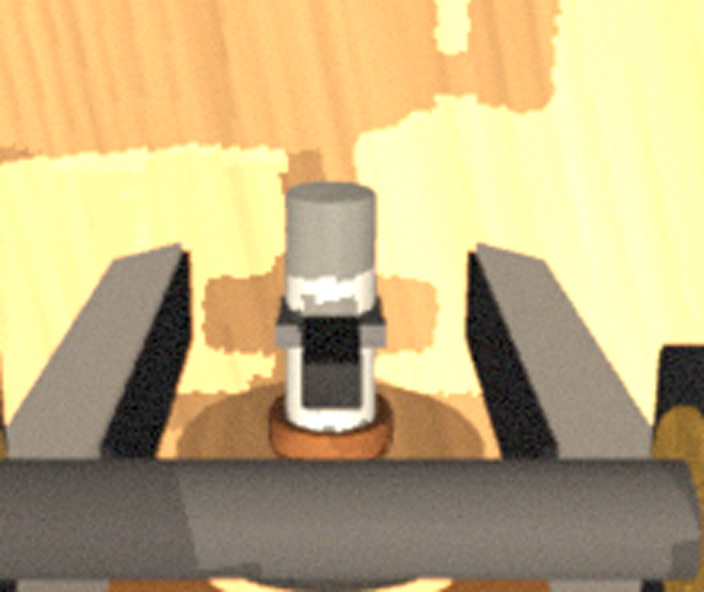

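The picture shows the clip seated upright in the groove at (330,335). Its grip top is at 143–144 mm, as expected for fully home, and the hub behind it is at s≈-8 (home). The gripper touches nothing, so I'm handing in.

```bash
python3 -c "
from station import ctrl
print(ctrl.hand_in())"
```

```text
the job is handed in; nothing more can be done
None
```

The wheel is fully home, the clip is snapped into the axle groove and released, and the job was handed in at about 18 s; the bottle, bowl, carton, cactus and red look-alike were not touched.

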